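# Swing the purge spout over the flask and open the cock

### The job

Make the purge stand ready for the conical flask: with a finger, push the arm of the swivel spout round until its nozzle stands over the middle of the flask's mouth, and only then push the lever of the shut-off cock round to its stop, in line with the feed pipe (open). Push gently, grip nothing, and leave the flask, the two beakers and everything else on the worktop standing where they are; finish with the spout still over the flask.

Things in the scene. Friction and masses are not known exactly. Their poses are not given: they have to be found in the camera images.
- stand: Gas purge stand, fixed. Aluminium base 210 x 80 x 12 mm, from x = -160 to +50 mm. Origin on the worktop under the swivel column's axis; z up. Column at x = 0: steel, 21 mm thick, 34 mm collar at z = 160 to 172. Riser at x = -130 mm, y = 0 carries a brass cock (36 x 28 mm, top of body z = 163). Feed pipe along x between them at z = 148 mm, 24 mm over its nuts; hose barb to -x.
- spout (a joint): Turn of the spout about the column axis, rad: the angle from the stand's +x to the spout arm, counter-clockwise from above. Range -1.1 to 2.6, starts at 1.25 to 1.75. Light friction (0.22 N m, about 3 N at 75 mm out); stays where it is left, no spring or catch.
- spout_hub (a point): On the column axis at the height of the arm's centre line, z = 185 mm (hub 33 mm wide, top z = 198); its x axis points along the arm. The arm is a straight level steel tube, 12 mm thick, from the hub out to 132 mm, where it bends down into the nozzle.
- cock_pivot (a point): Pivot axis of the cock lever, at stand x = -130 mm, y = 0, 182 mm above the worktop.
- nozzle (a point): Centre of the nozzle's lower end, 150 mm from the column axis and 155 mm above the worktop (14 mm above the top of the conical flask).
- cock_lever (a joint): Turn of the cock's flat lever about its vertical pivot, rad. 0: shut, the lever lies across the feed pipe, pointing to the stand's +y. Grows clockwise from above to the stop at 1.57: open, in line with the pipe, pointing to the stand's +x, at the column. Starts at 0 to 0.12. Light friction (0.20 N m, about 3 N at 65 mm out), stays where left, no spring.
- lever_tip (a point): Outer end of the cock lever, 90 mm from its pivot and 182 mm above the worktop. The grey grip of the lever is 16 mm wide and 11 mm thick (z = 177 to 188 mm) and runs from 26 to 90 mm from the pivot.
- flask_250: The conical glass flask: foot 84 mm wide, narrow neck, 141 mm high, loose, empty. Origin at the centre of its underside; the mouth (about 30 mm wide) is straight above. It stands about 150 mm from the column axis in one of three places, at about -0.72, 0 or +0.72 rad from the stand's +x; the beakers stand in the other two.
- beaker_250: Larger glass beaker, 79 mm wide, 93 mm high, loose. Origin at the centre of its underside. To be left alone.
- beaker_100: Smaller glass beaker, 59 mm wide, 71 mm high, loose. Origin at the centre of its underside. To be left alone.
- tape_roll: Roll of beige tape lying flat, 78 mm wide, 19 mm high, at the front edge far to the right. Bystander.
- bung_0: Beige rubber bung, 29 mm wide, 26 mm high, at the front edge. Bystander.
- marker_a: Marker pen lying at the front edge, 135 mm long. Bystander.
- petri_dish: Glass petri dish at the front edge, 92 mm wide, 17 mm high. Bystander.

How it is judged:
By the outcome, as a careful person would: the job done as asked, in the order asked, and still so for the second after the job is handed in, with the robot touching nothing.
It also fails if it takes over 51 s, if anything falls off the work surface, if the arm or the gripper's body presses on something with over 40 N, if the wrist force passes 120 N, or if a joint passes its speed limit or range.

### The arm

A 7-joint arm with a two-finger parallel gripper is mounted at the origin on a cart in front of the work surface, level with it; the furniture and walls round the work are solid. World frame = base frame: x ahead of the robot, y to its left, z up, the work surface at z = 0. Lengths are in mm, angles in rad, forces in N, time in s.
With the tool pointing down it reaches from about 425 to 825 mm from the base axis. Payload 3.6 kg.
Tool frame: the origin (TCP) lies on the centre line of the jaws, within the pads' length; the fingertips stand 22 mm ahead of it and the grasp point (between the pads) lies 3 mm ahead of it; x points along the fingers, y is the direction in which the jaws open and shut, and the axes are right-handed (so a half turn about x gives the same grasp; the last joint's range is limited). The gripper opens to 93 mm and grips with 3 to 60 N. Pads are 15 mm wide; open, the fingers measure 128 mm over their backs; the gripper's body (75 mm by 188 mm) begins 65 mm behind the grasp point.
Start: joints at [-1.24, 0.615, -0.013, 1.423, 0.008, 1.103, -0.04], TCP at [227.606, 608.818, 240.64] pointing down, gripper open.
Joint ranges: [-3.12, 3.12], [-0.3, 2.06], [-1.34, 1.32], [0.26, 2.42], [-1.36, 4.5], [0.01, 1.98], [-2.84, 2.84]. Speed limits (rad/s): [2.79, 2.79, 3.14, 3.14, 3.14, 3.14, 3.14].

### API

Orientations are given as a unit quaternion [w, x, y, z].
In Python, from plant import ctrl, optics, nets gives the robot as it stands.
- The arm moves only by the tool servo_tool, never from a script. Its argument "commands" is a list that holds one entry, the list of rows, each a list of 7 numbers: the shift along the tool's x, y, z each as a share of 10 cm, from -1 to 1, then the turn, a rotation vector about the tool's x, y, z each as a share of 360 degrees, from -1 to 1, then the closure, from 0 (fully open) to 1 (shut). In form: [[[tx, ty, tz, rx, ry, rz, gripper], ...]]. A call has 1 to 8 rows; each row is the pose to reach, as a shift and turn from the pose commanded when the call began, along the tool's axes at that moment, turning the shorter way round; what a row does not reach only later rows make up. A row lasts 1/10 s, in which the tool goes at most 50 mm and 8.59 degrees, less where a joint would pass 70% of its speed; a pose out of reach is approached as far as the arm can. A call with a number of a shift or a turn outside -1 to 1 is refused whole. A call with a gripper value outside its range is refused whole. The fingers move at their own pace and stop on an object; "grip_force" is the grip in N (left out, the last holds). Time passes only in rows, so rows that repeat a pose let the fingers close. It gives the time, the measured TCP pose, the force and the opening at its end, in the units of the state.
- ctrl.read_state(): the state, without advancing time (a new reading comes with each control period).
- optics.grab_frame(name): name is "scene" or "top" or "wrist"; returns a dict with "pixels" (420x560x3 uint8, blue, green, red), "camera_matrix" (3x3 intrinsics, pixels), "T" (4x4, takes a point from camera to world coordinates). Camera axes: x right, y up, looking along -z (the intrinsics and any distortion apply to the point x, -y, -z); pixel columns grow to the right and rows downward; lengths in mm; the calibration is good to about 2 mm. A picture is of the moment at which its call begins. There is no depth.
- ctrl.finish_job(): hands the job in, once; it reports no verdict.
Trained networks look in a picture, given as the dict that the camera call returned (one of the last four; its "shot" number tells which), for a name from the list of things; names that differ only in an ending like _2 or _b are one class to them, and where a whole thing is asked for, a point or a joint stands for the part that bears it (a point fixed in the world has none). Each returns a list of dicts, best first, with "confidence" (0 to 1); they miss things now and then, are a little off and sometimes report something else, mostly with a low value. They report only what shows in the picture. A call takes as long as a camera call.
- nets.regions_of(picture, thing): "region" (420x560 bool, what is visible of it) and "bbox" ([centre column, centre row, width, height] in pixels, round what is visible of it).
The state is a dict: "t": time; "joint_positions": joint angles; "joint_velocities": joint speeds; "joint_torque": joint torques, N m; "tcp_pos": TCP position; "tcp_rot": TCP orientation; "contact_force": force on the tool from outside, world axes, zero at the start; "ft_torque": the same for the moment, N m; "width": opening from 0.0 (shut) to 1.0 (fully open).
Only numpy, scipy, OpenCV 4.12 (cv2) and the standard library are available. Lean on these libraries where they do the work, as an engineer would, in place of code of your own. Each camera call takes 0.05 s, during which the arm holds its last target.

## Working session

There is one attempt and no reset: what is moved stays moved. The work goes in short steps, Python scripts to look and compute and a tool call to move; the robot and the scene stay as the last step left them, time stands still between calls to the robot, and variables do not carry over. Pictures are saved under pics/ and viewed, and the job is handed in when it is done.

Besides the shell and the picture viewer there is one more tool, called as name([rows], argument=value, ...), one row to a line, values as JSON. servo_tool: Moves the arm, as the interface text tells. Its arguments: {"type":"object","properties":{"commands":{"type":"array","items":{"type":"array","items":{"type":"array","items":{"type":"number"}}}},"grip_force":{"type":"number"}},"required":["commands"]}

```bash
mkdir -p pics; ls; python3 - <<'E'
from plant import ctrl, optics, nets
import cv2
print(ctrl.read_state())
for n in ["scene","top"]:
    f=optics.grab_frame(n); cv2.imwrite(f"pics/{n}0.png",f["pixels"]); print(n,f["camera_matrix"].tolist(),f["T"].round(4).tolist(),[k for k in f])
    for t in ["flask_250","beaker_250","beaker_100","stand","spout","cock_lever"]:
        for r in nets.regions_of(f,t)[:3]: print(t,round(r["confidence"],2),[round(float(x),1) for x in r["bbox"]])
E
```

```text
pics
{'t': 0.0, 'joint_positions': array([-1.23949698,  0.61590583, -0.01259062,  1.42487942,  0.00812304,
        1.10336866, -0.04039372]), 'joint_velocities': array([ 2.22043116e-03,  5.84510339e-04, -5.44725610e-05, -3.08286796e-04,
        2.51685607e-04, -8.81406442e-04, -3.27378876e-05]), 'joint_torque': array([-2.05456668e-04, -4.58942735e+01,  2.08847662e-01, -1.65742975e+01,
       -6.10848027e-02,  2.05326610e-02,  2.17748366e-04]), 'tcp_pos': array([227.39551175, 608.15637433, 239.49631165]), 'tcp_rot': array([ 0.6956914 ,  0.12492823,  0.69595814, -0.12668336]), 'contact_force': array([0.87295094, 0.3945697 , 0.43674136]), 'ft_torque': array([ 0.01088448, -0.00719008, -0.01107939]), 'width': 0.9992961977818928}
scene [[379.7058599229134, 0.0, 277.8318547527919], [0.0, 379.7058599229134, 211.34918810121223], [0.0, 0.0, 1.0]] [[0.5972, 0.5077, -0.621, -243.3167], [-0.8021, 0.3688, -0.4698, -468.9503], [-0.0094, 0.7786, 0.6274, 873.2319], [0.0, 0.0, 0.0, 1.0]] ['pixels', 'camera_matrix', 'T', 'shot']
flask_250 0.59 [203.3, 175.4, 23.2, 34.2]
flask_250 0.57 [308.5, 289.1, 32
[... 257 characters left out ...]

top [[443.80363264257875, 0.0, 278.6763659584981], [0.0, 443.80363264257875, 202.53106127083552], [0.0, 0.0, 1.0]] [[-0.0138, 0.9856, -0.1688, 234.6755], [-0.9999, -0.0125, 0.0088, 89.0014], [0.0065, 0.1689, 0.9856, 1511.1968], [0.0, 0.0, 0.0, 1.0]] ['pixels', 'camera_matrix', 'T', 'shot']
flask_250 0.58 [152.7, 185.4, 23.4, 24.1]
beaker_250 0.83 [143.9, 213.4, 18.9, 19.5]
beaker_250 0.76 [178.6, 167.9, 25.5, 29.4]
beaker_100 0.83 [143.9, 213.4, 18.9, 19.5]
beaker_100 0.76 [178.6, 167.9, 25.5, 29.4]
stand 0.92 [189.2, 224.1, 91.5, 61.5]
stand 0.54 [166.2, 220.0, 36.3, 45.4]
stand 0.27 [205.2, 238.8, 20.5, 21.6]
spout 0.69 [166.9, 218.9, 41.1, 48.7]
cock_lever 0.57 [205.9, 238.9, 21.0, 24.1]
```

```bash
python3 - <<'E'
import cv2
a=cv2.imread("pics/top0.png")[140:290,90:290]; cv2.imwrite("pics/top0z.png",cv2.resize(a,(800,600),interpolation=cv2.INTER_CUBIC))
a=cv2.imread("pics/scene0.png")[130:265,120:300]; cv2.imwrite("pics/scene0z.png",cv2.resize(a,(800,600),interpolation=cv2.INTER_CUBIC))
E
```

```text
(no output)
```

View pics/top0.png

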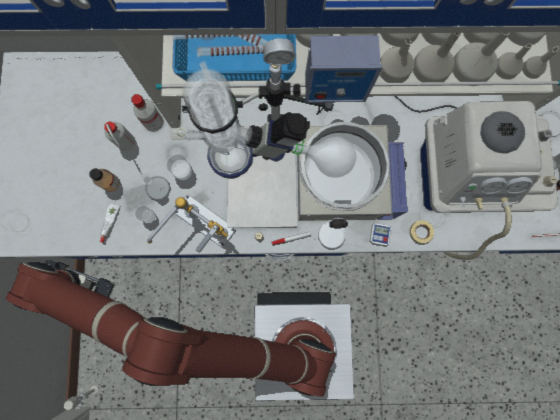

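View pics/scene0.png

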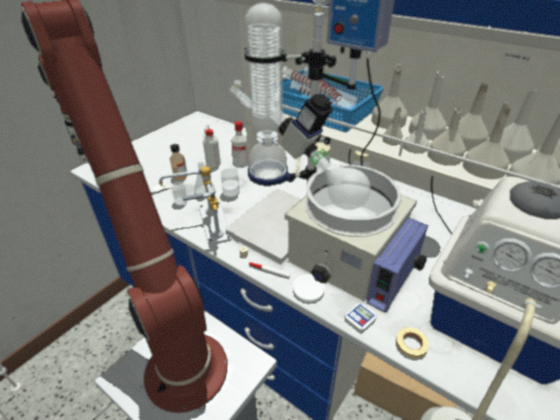

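```bash
sleep 1
```

```text
(no output)
```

View pics/top0z.png

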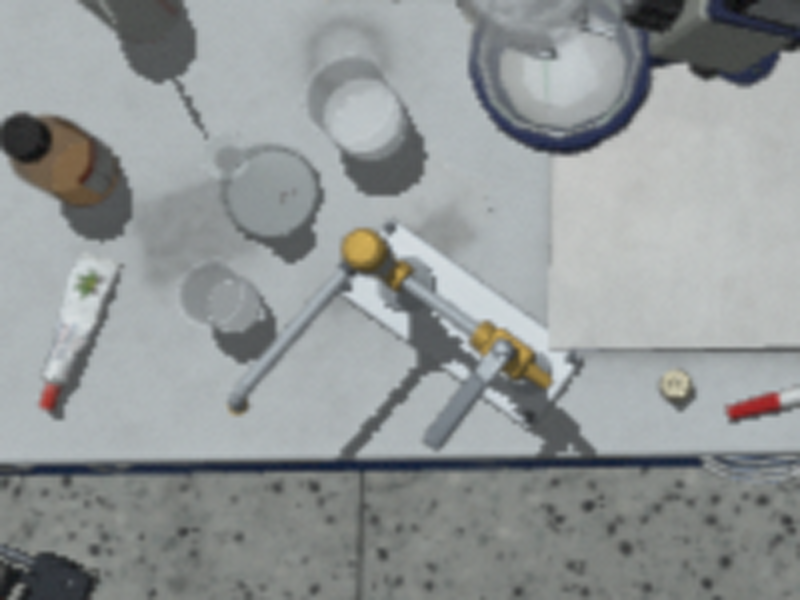

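View pics/scene0z.png

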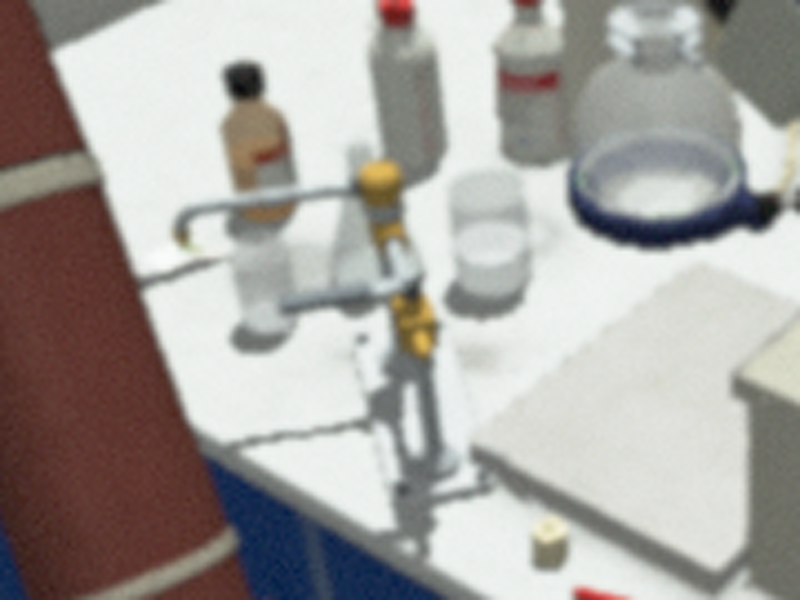

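The top view shows the stand with the flask in the middle place: foot near zoom (270,190), mouth near (228,158). The large beaker is at (365,115) and the small one at (220,300). The spout points down-left with its nozzle at (237,403), and the lever tip is at (435,443).

```bash
cat > h.py <<'E'
import numpy as np, cv2
def px2w(f,u,v,z):
    K=f["camera_matrix"];T=f["T"]
    d=np.array([(u-K[0,2])/K[0,0],-(v-K[1,2])/K[1,1],-1.])
    d=T[:3,:3]@d;o=T[:3,3]
    return o+d*(z-o[2])/d[2]
def w2px(f,p):
    K=f["camera_matrix"];T=f["T"]
    c=T[:3,:3].T@(np.asarray(p,float)-T[:3,3])
    return np.array([K[0,0]*c[0]/-c[2]+K[0,2],K[1,1]*-c[1]/-c[2]+K[1,2]])
E
python3 - <<'E'
from h import *
from plant import optics,ctrl
f=optics.grab_frame("top")
q=lambda x,y,z:px2w(f,90+x/4-.4,140+y/4-.4,z)
for n,x,y,z in [("hub",365,248,198),("pivot",503,350,190),("levertip",435,443,185),("bend",238,400,180),("mouth",228,158,141),("flaskfoot",270,190,0),("small foot",240,310,0),("big foot",368,115,0),("base far corner",388,228,12),("base near r",575,358,12),("base near l",530,418,12)]:
    print(n,q(x,y,z).round(1))
# fit
h=q(365,248,198);p=q(503,350,190)
d=(h-p)[:2];print(np.linalg.norm(d),np.arctan2(d[1],d[0]))
a=np.arctan2(d[1],d[0])
for n,v in [("spout",q(238,400,180)-h),("mouth",q(228,158,141)-h),("lever",q(435,443,185)-p)]:
    an=np.arctan2(v[1],v[0])-a; print(n,(an+np.pi)%(2*np.pi)-np.pi,np.linalg.norm(v[:2]))
from scipy.spatial.transform import Rotation as R
r=ctrl.read_state()["tcp_rot"];print(R.from_quat(r[[1,2,3,0]]).as_matrix().round(3))
E
```

```text
hub [466.1 370.6 198. ]
pivot [388.8 267.5 190. ]
levertip [320.6 318.  185. ]
bend [355.  466.7 180. ]
mouth [549.6 492.4 141. ]
flaskfoot [553.1 496.5   0. ]
small foot [448.4 518.8   0. ]
big foot [619.  413.2   0. ]
base far corner [516.1 391.2  12. ]
base near r [402.  230.6  12. ]
base near l [351.7 268.3  12. ]
128.82504947352817 0.9273572725552045
spout 1.5014114276339843 146.94225729448593
mouth 0.04254689010048773 147.65893035026377
lever 1.5776174203298012 84.87971999211564
[[-0.     0.35   0.937]
 [ 0.     0.937 -0.35 ]
 [-1.     0.    -0.   ]]
```

servo_tool([
  [[0, -0.2, 0.25, -0.02, 0, 0, 1], [0, -0.4, 0.5, -0.04, 0, 0, 1], [0, -0.55, 0.75, -0.06, 0, 0, 1], [0, -0.65, 0.9, -0.08, 0, 0, 1], [0, -0.65, 1.0, -0.1, 0, 0, 1], [0, -0.65, 1.0, -0.12, 0, 0, 1], [0, -0.65, 1.0, -0.14, 0, 0, 1], [0, -0.65, 1.0, -0.16, 0, 0, 1]],
], grip_force=5)

```text
t: 1.55
tcp_pos: [298.7, 512.8, 240.8]
tcp_rot: [0.67, -0.227, 0.67, 0.227]
contact_force: [-1.1, 0.9, 0.5]
width: 0.363
```

```bash
cat >> h.py <<'E'
from scipy.spatial.transform import Rotation as R
def row(s,p,yaw):
    """target TCP p, tool x down, tool z at world angle yaw -> shares"""
    q=np.asarray(s["tcp_rot"]);r0=R.from_quat(q[[1,2,3,0]])
    zt=np.array([np.cos(yaw),np.sin(yaw),0]);xt=np.array([0,0,-1.]);yt=np.cross(zt,xt)
    r1=R.from_matrix(np.c_[xt,yt,zt])
    sh=r0.inv().apply(np.asarray(p,float)-s["tcp_pos"])/100
    rv=(r0.inv()*r1).as_rotvec()/(2*np.pi)
    return np.r_[sh,rv].round(3)
HUB=np.array([466.1,370.6]);PIV=np.array([388.8,267.5]);A=0.927
def finger(c,ang,r,off,z):
    w=A+ang;u=np.array([np.cos(w),np.sin(w)]);n=np.array([-u[1],u[0]])
    return np.r_[c+r*u+off*n,z], w-np.pi/2
E
python3 - <<'E'
from h import *
from plant import ctrl
s=ctrl.read_state();p,y=finger(HUB,1.5,100,28,240.8);print(p,y,s["width"],row(s,p,y))
E
```

```text
[372.21530203 414.980891   240.8       ] 0.8562036732051035 0.36349169002262527 [-0.    -1.223 -0.01  -0.032  0.    -0.   ]
```

servo_tool([
  [[0, -0.3, 0, -0.015, 0, 0, 1], [0, -0.6, 0, -0.03, 0, 0, 1], [0, -0.85, 0, -0.032, 0, 0, 1], [0, -1.0, 0, -0.032, 0, 0, 1], [0, -1.0, 0, -0.032, 0, 0, 1], [0, -1.0, 0, -0.032, 0, 0, 1]],
])

```text
t: 2.15
tcp_pos: [358.1, 434.2, 240.8]
tcp_rot: [0.644, -0.291, 0.644, 0.292]
contact_force: [0.1, 0.3, -0.5]
width: 0.004
```

servo_tool([
  [[0, -0.12, 0, 0, 0, 0, 1], [0, -0.22, 0, 0, 0, 0, 1], [0, -0.22, 0, 0, 0, 0, 1], [0, -0.22, 0, 0, 0, 0, 1]],
])

```text
t: 2.55
tcp_pos: [375.5, 418.6, 240.6]
tcp_rot: [0.644, -0.291, 0.645, 0.291]
contact_force: [0.4, 0.4, 0.8]
width: 0.004
```

```bash
python3 - <<'E'
from h import *
from plant import ctrl,optics
s=ctrl.read_state();p,y=finger(HUB,1.5,100,28,187);print(s["tcp_pos"],s["width"],row(s,p,y))
f=optics.grab_frame("top");a=f["pixels"][140:290,90:290]; cv2.imwrite("pics/t1.png",cv2.resize(a,(800,600),interpolation=cv2.INTER_CUBIC))
cv2.imwrite("pics/w1.png",optics.grab_frame("wrist")["pixels"])
E
```

```text
[375.4818199  418.58049961 240.56185964] 0.0042221637460028725 [ 0.536  0.001 -0.049 -0.001 -0.    -0.   ]
```

View pics/t1.png

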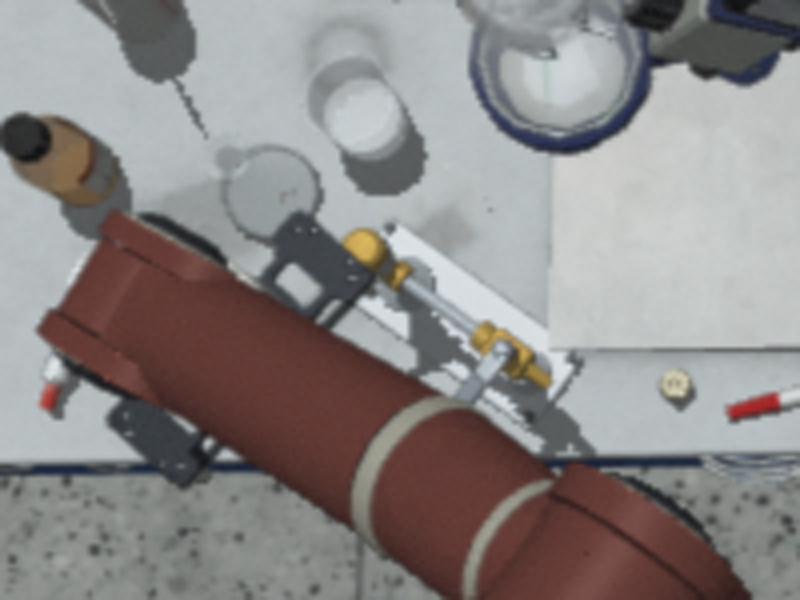

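View pics/w1.png

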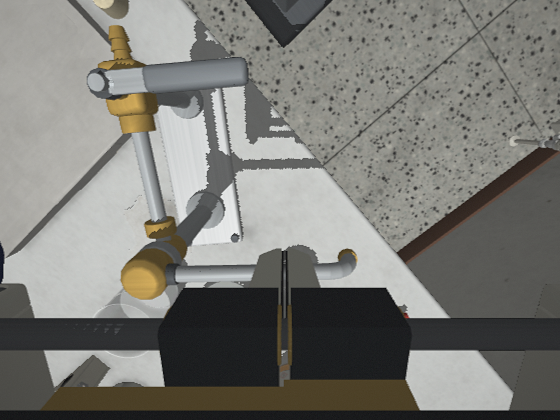

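```bash
python3 - <<'E'
from h import *
from plant import ctrl,optics
f=optics.grab_frame("wrist");s=ctrl.read_state();t=s["tcp_pos"]
print(f["T"].round(2)[:3,3], "tip now",w2px(f,[t[0],t[1],218.5]),"tip at 185",w2px(f,[t[0],t[1],185]))
print("hub top pred",w2px(f,[*HUB,198]),"piv",w2px(f,[*PIV,190]))
for u,v,z in [(145,275,198),(347,256,180),(230,272,185),(97,83,190),(246,72,188)]: print(u,v,px2w(f,u,v,z).round(1))
E
```

```text
[322.23 356.66 385.27] tip now [286.91385389 262.97420303] tip at 185 [286.51696999 241.95428249]
hub top pred [141.27376743 281.13140538] piv [101.14345051  81.41016077]
145 275 [460.6 369.2 198. ]
347 256 [350.  458.4 180. ]
230 272 [421.6 409.5 185. ]
97 83 [391.3 266.4 190. ]
246 72 [320.6 320.3 188. ]
```

servo_tool([
  [[0, 0, -0.08, 0, 0, 0, 1], [0, 0, -0.14, 0, 0, 0, 1], [0.15, 0, -0.14, 0, 0, 0, 1], [0.35, 0, -0.14, 0, 0, 0, 1], [0.48, 0, -0.14, 0, 0, 0, 1], [0.53, 0, -0.14, 0, 0, 0, 1], [0.53, 0, -0.14, 0, 0, 0, 1]],
])

```text
t: 3.4
tcp_pos: [365.6, 407.6, 187.2]
tcp_rot: [0.644, -0.291, 0.645, 0.291]
contact_force: [0.8, -0.3, 0.4]
width: 0.003
```

```bash
python3 - <<'E'
from h import *
from plant import ctrl,optics
f=optics.grab_frame("wrist");cv2.imwrite("pics/w2.png",f["pixels"]);s=ctrl.read_state();t=s["tcp_pos"]
print(t,s["contact_force"])
for a in [1.5,1.35,1.2,1.05,.9]:
  p,y=finger(HUB,a,100,13.5,187);print(a,row(s,p,y))
E
```

```text
[365.95007316 408.12048189 187.91546845] [0.93249175 0.02061307 0.76454224]
1.5 [ 0.009 -0.001  0.238 -0.001  0.    -0.   ]
1.35 [ 0.009  0.009  0.389  0.023  0.    -0.   ]
1.2 [ 0.009 -0.003  0.539  0.047  0.    -0.   ]
1.05 [ 0.009 -0.038  0.687  0.07   0.    -0.   ]
0.9 [ 0.009 -0.095  0.827  0.094  0.    -0.   ]
```

View pics/w2.png

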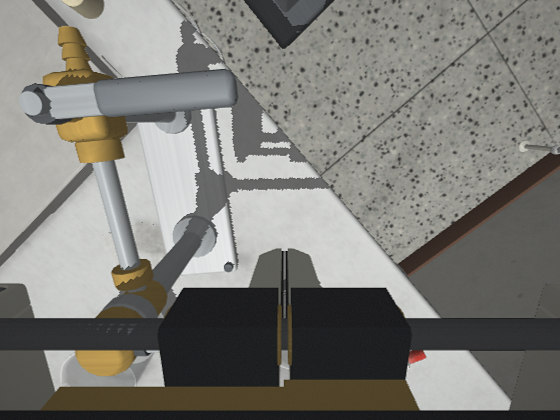

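servo_tool([
  [[0, 0, 0.06, 0, 0, 0, 1], [0, 0, 0.12, 0, 0, 0, 1], [0, 0, 0.18, 0, 0, 0, 1], [0, 0, 0.24, 0, 0, 0, 1], [0, 0.005, 0.3, 0.01, 0, 0, 1], [0, 0.01, 0.36, 0.018, 0, 0, 1], [0, 0.009, 0.39, 0.023, 0, 0, 1]],
])

```text
t: 4.15
tcp_pos: [390.9, 438.0, 187.4]
tcp_rot: [0.663, -0.244, 0.665, 0.243]
contact_force: [-2.0, -1.9, 1.1]
width: 0.008
```

```bash
python3 - <<'E'
from h import *
from plant import ctrl,optics
f=optics.grab_frame("wrist");cv2.imwrite("pics/w3.png",f["pixels"]);s=ctrl.read_state();t=s["tcp_pos"]
print(t,s["contact_force"])
for a in np.arange(1.3,.6,-.075):
  p,y=finger(HUB,a,100,13.5,187);print(round(a,3),row(s,p,y))
E
```

```text
[391.22773734 438.29744892 187.41361394] [-0.81673404 -0.36420584 -0.02329909]
1.3 [ 0.004  0.005  0.045  0.007 -0.     0.   ]
1.225 [ 0.004  0.009  0.121  0.019 -0.     0.   ]
1.15 [ 0.004  0.007  0.197  0.031 -0.     0.   ]
1.075 [ 0.004 -0.001  0.272  0.043 -0.     0.   ]
1.0 [ 0.004 -0.014  0.346  0.055 -0.     0.   ]
0.925 [ 0.004 -0.033  0.42   0.067 -0.     0.   ]
0.85 [ 0.004 -0.057  0.492  0.079 -0.     0.   ]
0.775 [ 0.004 -0.086  0.561  0.091 -0.     0.   ]
0.7 [ 0.003 -0.121  0.629  0.103 -0.     0.   ]
0.625 [ 0.003 -0.16   0.693  0.115 -0.     0.   ]
```

View pics/w3.png

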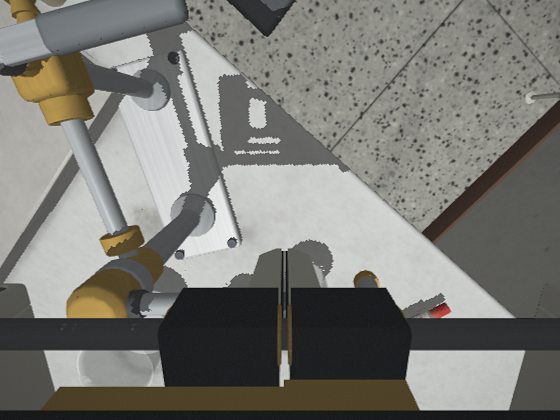

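servo_tool([
  [[0, 0.005, 0.045, 0.007, 0, 0, 1], [0, 0.009, 0.121, 0.019, 0, 0, 1], [0, 0.007, 0.197, 0.031, 0, 0, 1], [0, 0, 0.272, 0.043, 0, 0, 1], [0, -0.014, 0.346, 0.055, 0, 0, 1], [0, -0.033, 0.42, 0.067, 0, 0, 1], [0, -0.057, 0.492, 0.079, 0, 0, 1], [0, -0.086, 0.561, 0.091, 0, 0, 1]],
])

```text
t: 5.0
tcp_pos: [438.3, 468.7, 187.5]
tcp_rot: [0.705, -0.046, 0.706, 0.047]
contact_force: [-1.6, -0.1, 0.2]
width: 0.005
```

```bash
python3 - <<'E'
from h import *
from plant import ctrl,optics
f=optics.grab_frame("scene");a=f["pixels"][130:265,120:300];cv2.imwrite("pics/s4.png",cv2.resize(a,(800,600),interpolation=cv2.INTER_CUBIC));s=ctrl.read_state();t=s["tcp_pos"]
print(t,s["contact_force"])
for a in np.arange(.7,.05,-.075):
  p,y=finger(HUB,a,100,13.5,187);print(round(a,3),row(s,p,y))
E
```

```text
[439.80496997 468.95813683 187.43074005] [-1.77389635  2.48368545  0.4856237 ]
0.7 [ 0.004 -0.002  0.072  0.011 -0.    -0.   ]
0.625 [ 0.004 -0.     0.148  0.023 -0.    -0.   ]
0.55 [ 0.004 -0.004  0.224  0.035 -0.    -0.   ]
0.475 [ 0.004 -0.013  0.299  0.047 -0.    -0.   ]
0.4 [ 0.004 -0.028  0.373  0.059 -0.    -0.   ]
0.325 [ 0.004 -0.049  0.446  0.071 -0.    -0.   ]
0.25 [ 0.004 -0.075  0.517  0.083 -0.    -0.   ]
0.175 [ 0.004 -0.106  0.586  0.095 -0.    -0.   ]
0.1 [ 0.004 -0.142  0.652  0.107 -0.    -0.   ]
```

View pics/s4.png

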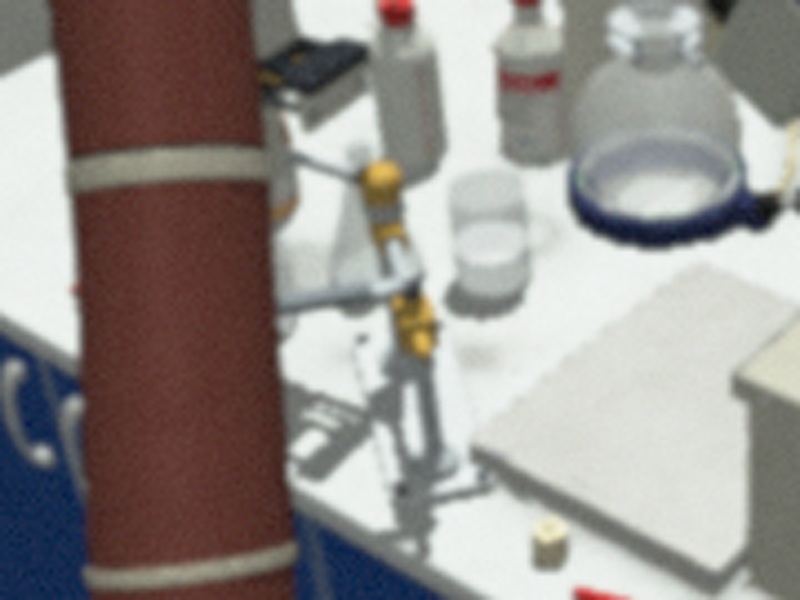

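servo_tool([
  [[0, 0, 0.072, 0.011, 0, 0, 1], [0, 0, 0.148, 0.023, 0, 0, 1], [0, -0.004, 0.224, 0.035, 0, 0, 1], [0, -0.013, 0.299, 0.047, 0, 0, 1], [0, -0.028, 0.373, 0.059, 0, 0, 1], [0, -0.049, 0.446, 0.071, 0, 0, 1], [0, -0.062, 0.482, 0.077, 0, 0, 1], [0, -0.075, 0.517, 0.083, 0, 0, 1]],
])

```text
t: 5.85
tcp_pos: [490.9, 468.6, 187.6]
tcp_rot: [0.693, 0.137, 0.694, -0.136]
contact_force: [-1.8, 2.6, -0.6]
width: 0.003
```

```bash
python3 - <<'E'
from h import *
from plant import ctrl,optics
f=optics.grab_frame("scene");a=f["pixels"][130:265,120:300];cv2.imwrite("pics/s5.png",cv2.resize(a,(800,600),interpolation=cv2.INTER_CUBIC));s=ctrl.read_state();t=s["tcp_pos"]
f=optics.grab_frame("top");a=f["pixels"][140:290,90:290]; cv2.imwrite("pics/t5.png",cv2.resize(a,(800,600),interpolation=cv2.INTER_CUBIC))
f=optics.grab_frame("wrist");cv2.imwrite("pics/w5.png",f["pixels"])
print(t,s["contact_force"],s["t"])
for a in np.arange(.2,.0,-.02):
  p,y=finger(HUB,a,100,13.5,187);print(round(a,3),row(s,p,y))
E
```

```text
[491.8329259  467.96243104 187.59255814] [-1.05323434  2.82797102  0.69923432] 5.9
0.2 [ 0.006  0.008  0.051  0.008 -0.    -0.   ]
0.18 [ 0.006  0.009  0.071  0.012 -0.    -0.   ]
0.16 [ 0.006  0.01   0.091  0.015 -0.    -0.   ]
0.14 [ 0.006  0.011  0.112  0.018 -0.    -0.   ]
0.12 [ 0.006  0.011  0.132  0.021 -0.    -0.   ]
0.1 [ 0.006  0.011  0.152  0.024 -0.    -0.   ]
0.08 [ 0.006  0.01   0.172  0.028 -0.    -0.   ]
0.06 [ 0.006  0.009  0.192  0.031 -0.    -0.   ]
0.04 [ 0.006  0.008  0.212  0.034 -0.    -0.   ]
0.02 [ 0.006  0.006  0.232  0.037 -0.    -0.   ]
```

View pics/s5.png

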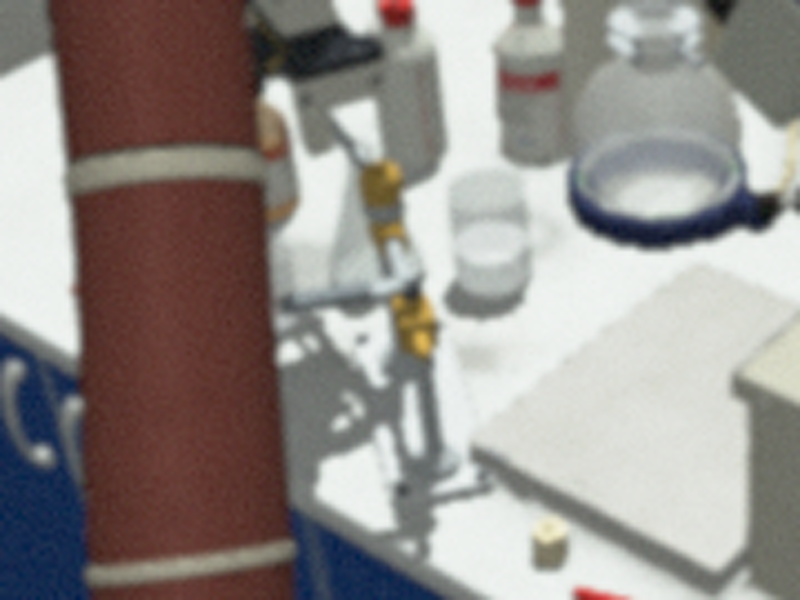

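View pics/t5.png

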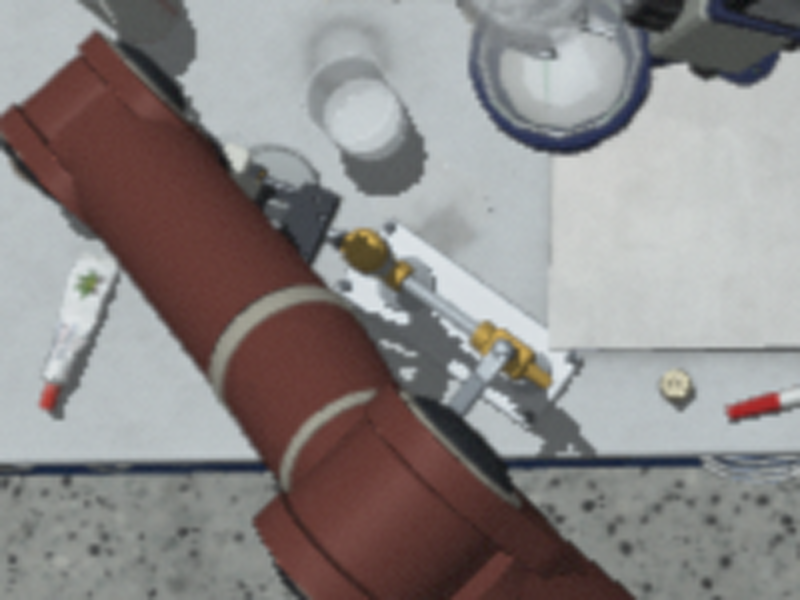

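View pics/w5.png

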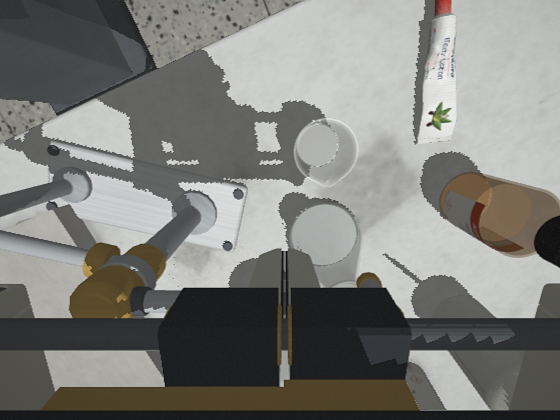

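servo_tool([
  [[0, 0.008, 0.051, 0.008, 0, 0, 1], [0, 0.01, 0.091, 0.015, 0, 0, 1], [0, 0.011, 0.122, 0.02, 0, 0, 1], [0, 0.011, 0.142, 0.023, 0, 0, 1], [0, 0.011, 0.152, 0.024, 0, 0, 1], [0, 0.011, 0.152, 0.024, 0, 0, 1], [0, 0.011, 0.152, 0.024, 0, 0, 1]],
])

```text
t: 6.7
tcp_pos: [506.3, 462.2, 187.7]
tcp_rot: [0.682, 0.188, 0.681, -0.189]
contact_force: [-1.2, 1.0, -0.4]
width: 0.005
```

```bash
python3 - <<'E'
from h import *
from plant import ctrl,optics
s=ctrl.read_state();t=s["tcp_pos"]
print(t,s["contact_force"],s["t"])
f=optics.grab_frame("wrist");cv2.imwrite("pics/w6.png",f["pixels"])
E
```

```text
[506.33692297 462.2055657  187.65249745] [-1.22352506  1.03828079 -0.42733922] 6.7
```

View pics/w6.png

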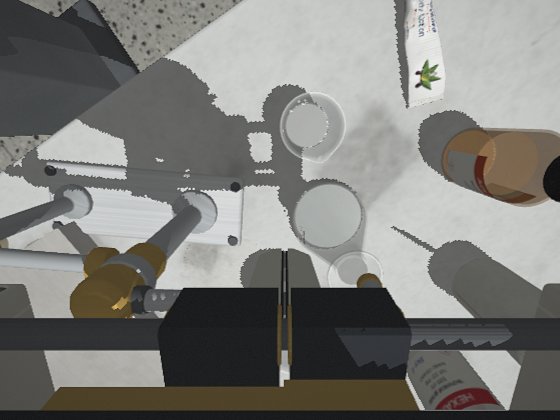

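servo_tool([
  [[0, 0, -0.1, 0, 0, 0, 1], [0, 0, -0.2, 0, 0, 0, 1], [-0.2, 0, -0.2, 0, 0, 0, 1], [-0.5, 0, -0.2, 0, 0, 0, 1], [-0.8, 0, 0, 0, 0, 0, 1], [-0.8, 0, 0.35, 0, 0, 0, 1], [-0.8, 0, 0.6, 0, 0, 0, 1], [-0.8, 0, 0.7, 0, 0, 0, 1]],
])

```text
t: 7.55
tcp_pos: [568.8, 423.4, 267.7]
tcp_rot: [0.682, 0.189, 0.68, -0.191]
contact_force: [0.9, -0.7, 0.2]
width: 0.007
```

servo_tool([
  [[0, 0.1, 0.15, 0, 0, 0, 1], [0, 0.3, 0.3, 0, 0, 0, 1], [0, 0.3, 0.3, 0, 0, 0, 1], [0, 0.3, 0.3, 0, 0, 0, 1]],
])

```text
t: 7.95
tcp_pos: [606.1, 437.5, 266.6]
tcp_rot: [0.681, 0.188, 0.682, -0.189]
contact_force: [-0.3, -0.2, -0.8]
width: 0.005
```

```bash
python3 - <<'E'
from h import *
from plant import ctrl,optics
s=ctrl.read_state();t=s["tcp_pos"]
print(t,s["contact_force"],s["t"])
f=optics.grab_frame("wrist");cv2.imwrite("pics/w7.png",f["pixels"]);print(f["T"][:3,3])
f=optics.grab_frame("scene");a=f["pixels"][130:265,120:300];cv2.imwrite("pics/s7.png",cv2.resize(a,(800,600),interpolation=cv2.INTER_CUBIC))
E
```

```text
[606.12288541 437.47760296 266.60277468] [-0.25326424 -0.16760513 -0.8114455 ] 7.95
[537.64404977 477.68970335 411.39157484]
```

View pics/w7.png

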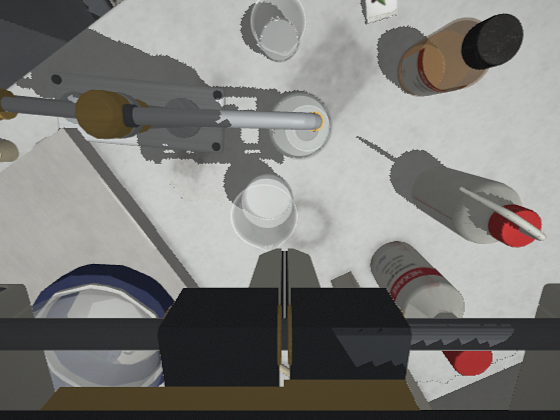

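View pics/s7.png

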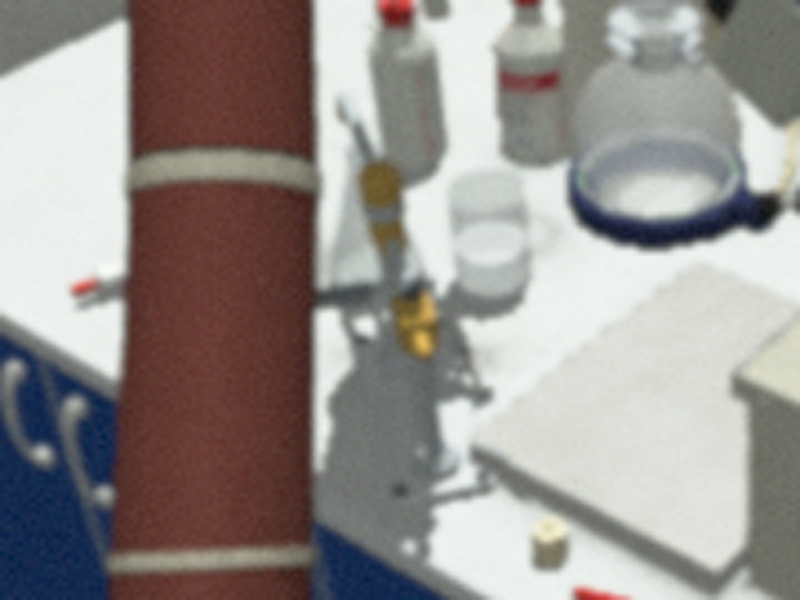

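Superb top-down view: the nozzle is at about (318,121) and the flask body around (300,125). I'll zoom in for the mouth.

```bash
python3 - <<'E'
from h import *
from plant import ctrl,optics
f=optics.grab_frame("wrist")
a=f["pixels"][80:170,240:360]; cv2.imwrite("pics/w7z.png",cv2.resize(a,(800,600),interpolation=cv2.INTER_CUBIC))
for t,c in [("mouth",(549.6,492.4,141))]: print(w2px(f,c))
print("nadir",w2px(f,[*f["T"][:2,3],0]), f["camera_matrix"][0])
from plant import nets
for n in ["flask_250","spout"]:
  for r in nets.regions_of(f,n): print(n,r["confidence"],r["bbox"])
E
```

```text
[307.03961771 125.20492858]
nadir [284.8397751  121.59314014] [303.34609109   0.         284.14764991]
flask_250 0.79 [301.2, 126.4, 69.2, 73.3]
spout 0.87 [200.8, 115.9, 251.7, 51.2]
```

View pics/w7z.png

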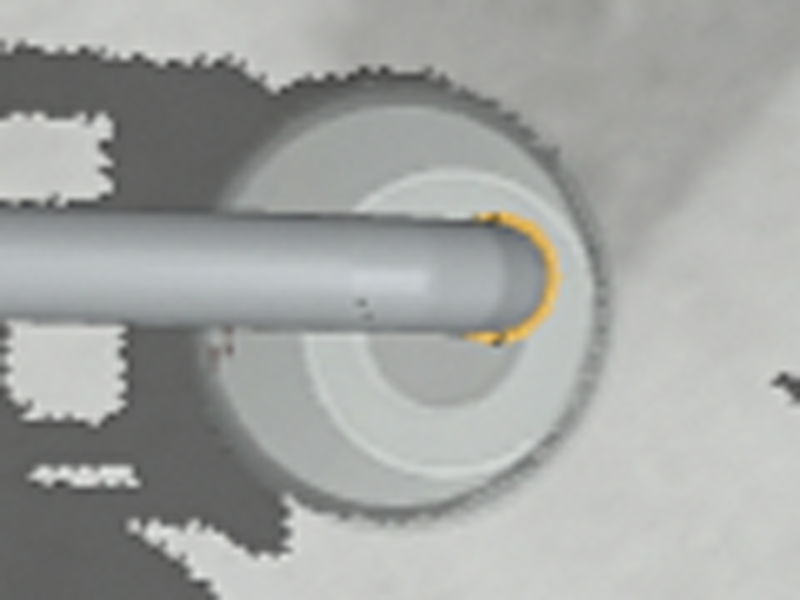

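Nozzle is 6 mm short tangentially (0.041 rad). I'll go back to the same side and push that far.

```bash
python3 - <<'E'
from h import *
from plant import ctrl,optics
s=ctrl.read_state()
def ang(p):
    d=np.asarray(p[:2])-HUB; return np.arctan2(d[1],d[0])-A-np.arcsin(13.5/np.hypot(*d))
a=ang([506.34,462.2]);print("last push ang",a,np.hypot(506.34-HUB[0],462.2-HUB[1]))
for off,z in [(35,266.6),(28,187)]:
  p,y=finger(HUB,a,100,off,z);print(p,row(s,p,y))
E
```

```text
last push ang 0.09452833559723964 100.0490759577518
[488.45456166 474.1628967  266.6       ] [ 0.017 -0.288 -1.203  0.002 -0.    -0.   ]
[494.42491    470.50845546 187.        ] [ 0.813 -0.289 -1.133  0.002 -0.    -0.   ]
```

servo_tool([
  [[0, -0.1, -0.2, 0, 0, 0, 1], [0, -0.2, -0.5, 0, 0, 0, 1], [0, -0.29, -0.8, 0, 0, 0, 1], [0, -0.29, -1.0, 0, 0, 0, 1], [0, -0.29, -1.0, 0, 0, 0, 1], [0, -0.29, -1.0, 0, 0, 0, 1]],
])

```text
t: 8.8
tcp_pos: [507.6, 463.1, 267.9]
tcp_rot: [0.682, 0.189, 0.681, -0.189]
contact_force: [0.2, 0.1, -0.2]
width: 0.01
```

servo_tool([
  [[0, 0, -0.1, 0, 0, 0, 1], [0, 0, -0.2, 0, 0, 0, 1], [0.2, 0, -0.2, 0, 0, 0, 1], [0.45, 0, -0.2, 0, 0, 0, 1], [0.65, 0, -0.2, 0, 0, 0, 1], [0.8, 0, -0.2, 0, 0, 0, 1], [0.8, 0, -0.2, 0, 0, 0, 1]],
])

```text
t: 9.5
tcp_pos: [488.3, 472.6, 184.7]
tcp_rot: [0.68, 0.187, 0.683, -0.19]
contact_force: [-0.1, 0.1, -1.3]
width: 0.004
```

```bash
python3 - <<'E'
from h import *
from plant import ctrl,optics
s=ctrl.read_state();print(s["tcp_pos"],s["contact_force"],s["t"])
for a,off in [(.0945,13.5),(.0535,13.5)]:
  p,y=finger(HUB,a,100,off,187);print(p,row(s,p,y))
E
```

```text
[488.33719149 472.57212879 184.67733284] [-0.06794242  0.09551294 -1.30310313] 9.5
[506.79467658 462.93738841 187.        ] [-0.024  0.012  0.208  0.001 -0.     0.001]
[510.54524984 461.19177538 187.        ] [-0.024  0.016  0.249  0.008 -0.     0.001]
```

servo_tool([
  [[0, 0.01, 0.06, 0, 0, 0, 1], [0, 0.01, 0.12, 0, 0, 0, 1], [0, 0.01, 0.17, 0.004, 0, 0, 1], [0, 0.01, 0.21, 0.006, 0, 0, 1], [0, 0.015, 0.235, 0.008, 0, 0, 1], [0, 0.015, 0.25, 0.008, 0, 0, 1], [0, 0.015, 0.25, 0.008, 0, 0, 1], [0, 0.015, 0.25, 0.008, 0, 0, 1]],
])

```text
t: 10.3
tcp_pos: [511.4, 462.6, 187.8]
tcp_rot: [0.676, 0.206, 0.677, -0.205]
contact_force: [-1.8, 1.6, 1.4]
width: 0.006
```

servo_tool([
  [[0, 0, -0.1, 0, 0, 0, 1], [0, 0, -0.2, 0, 0, 0, 1], [-0.2, 0, -0.2, 0, 0, 0, 1], [-0.5, 0, -0.2, 0, 0, 0, 1], [-0.82, 0, 0, 0, 0, 0, 1], [-0.82, 0.1, 0.35, 0, 0, 0, 1], [-0.82, 0.25, 0.7, 0, 0, 0, 1], [-0.82, 0.3, 0.9, 0, 0, 0, 1]],
])

```text
t: 11.1
tcp_pos: [605.9, 435.0, 269.2]
tcp_rot: [0.677, 0.206, 0.675, -0.207]
contact_force: [0.3, -0.2, -0.0]
width: 0.004
```

servo_tool([
  [[0, 0, 0, 0, 0, 0, 1], [0, 0, 0, 0, 0, 0, 1], [0, 0, 0, 0, 0, 0, 1]],
])

```text
t: 11.4
tcp_pos: [601.1, 438.7, 269.7]
tcp_rot: [0.676, 0.205, 0.678, -0.204]
contact_force: [-0.8, -0.3, -0.3]
width: 0.007
```

```bash
python3 - <<'E'
from h import *
from plant import ctrl,optics
s=ctrl.read_state();print(s["tcp_pos"],s["contact_force"],s["t"])
f=optics.grab_frame("wrist");cv2.imwrite("pics/w8.png",f["pixels"])
u,v=w2px(f,(549.6,492.4,150)).astype(int);u-=60;v-=45;v=max(v,0)
a=f["pixels"][v:v+90,u:u+120]; cv2.imwrite("pics/w8z.png",cv2.resize(a,(800,600),interpolation=cv2.INTER_CUBIC))
n=w2px(f,[*f["T"][:2,3],0]);print(u,v,"nadir zoom",(n-[u,v])*6.667,f["T"][2,3])
E
```

```text
[601.11376328 438.67011284 269.72277849] [-0.80960804 -0.34118539 -0.33783527] 11.4
244 85 nadir zoom [270.7917775  245.43466756] 414.51350621741426
```

View pics/w8z.png

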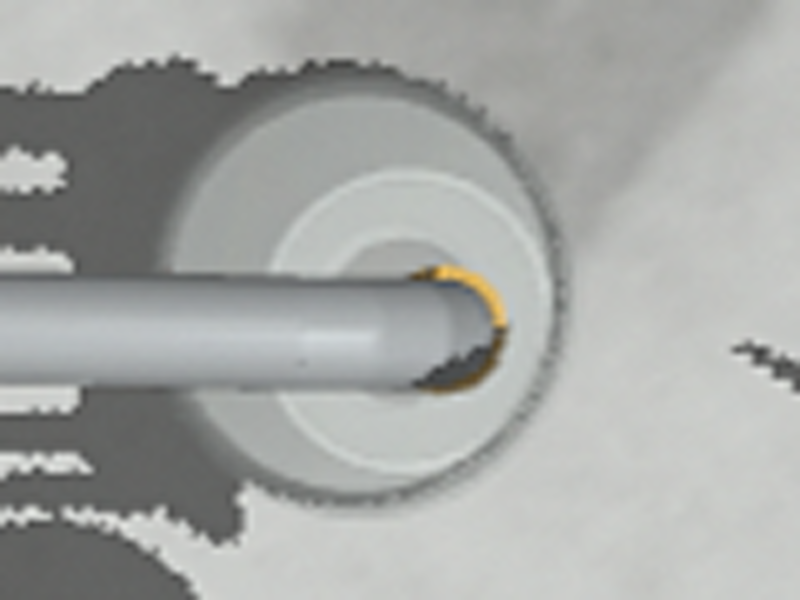

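Nozzle and mouth centre now agree within 0.5 mm tangentially and about 3 mm radially. Next, the lever.

```bash
python3 - <<'E'
from h import *
from plant import ctrl,optics
s=ctrl.read_state();p1,y1=finger(PIV,1.57,68,28,268);print(p1,y1,s["joint_positions"].round(2))
z=R.from_quat(np.asarray(s["tcp_rot"])[[1,2,3,0]]).as_matrix()[:,2];y0=np.arctan2(z[1],z[0]);print(y0)
p0=s["tcp_pos"]
for k in np.linspace(0,1,13): print(round(k,2),row(s,p0+(p1-p0)*k,y0+(y1-y0)*k))
E
```

```text
[317.62012684 285.97770701 268.        ] 0.9262036732051033 [-0.7   0.77  0.1   1.04 -0.07  1.34  0.37]
-0.5871386669208034
0.0 [ 0.  0.  0. -0. -0. -0.]
0.08 [ 0.002 -0.237 -0.126 -0.02  -0.    -0.   ]
0.17 [ 0.004 -0.474 -0.252 -0.04  -0.    -0.   ]
0.25 [ 0.005 -0.711 -0.379 -0.06  -0.    -0.   ]
0.33 [ 0.007 -0.947 -0.505 -0.08  -0.    -0.   ]
0.42 [ 0.009 -1.184 -0.631 -0.1   -0.    -0.   ]
0.5 [ 0.011 -1.421 -0.757 -0.12  -0.    -0.   ]
0.58 [ 0.012 -1.658 -0.884 -0.14  -0.    -0.   ]
0.67 [ 0.014 -1.895 -1.01  -0.161 -0.    -0.   ]
0.75 [ 0.016 -2.132 -1.136 -0.181 -0.    -0.   ]
0.83 [ 0.018 -2.368 -1.262 -0.201 -0.    -0.   ]
0.92 [ 0.019 -2.605 -1.388 -0.221 -0.    -0.   ]
1.0 [ 0.021 -2.842 -1.515 -0.241 -0.    -0.   ]
```

servo_tool([
  [[0, -0.15, -0.08, -0.02, 0, 0, 1], [0, -0.35, -0.2, -0.04, 0, 0, 1], [0, -0.55, -0.3, -0.06, 0, 0, 1], [0, -0.75, -0.4, -0.08, 0, 0, 1], [0, -0.95, -0.5, -0.1, 0, 0, 1], [0, -1.0, -0.6, -0.12, 0, 0, 1], [0, -1.0, -0.7, -0.14, 0, 0, 1], [0, -1.0, -0.7, -0.16, 0, 0, 1]],
])

```text
t: 12.25
tcp_pos: [486.2, 395.0, 270.7]
tcp_rot: [0.691, -0.149, 0.691, 0.15]
contact_force: [0.0, 0.6, -0.6]
width: 0.005
```

```bash
python3 - <<'E'
from h import *
from plant import ctrl,optics
s=ctrl.read_state();p1,y1=finger(PIV,1.57,68,28,268);print(s["tcp_pos"],s["joint_positions"].round(2),row(s,p1,y1))
E
```

```text
[486.18844719 394.96108885 270.70053663] [-0.62  0.56 -0.16  1.45  0.09  1.14  1.2 ] [ 0.026 -0.297 -1.985 -0.08   0.    -0.   ]
```

servo_tool([
  [[0, -0.03, -0.2, -0.015, 0, 0, 1], [0, -0.06, -0.4, -0.03, 0, 0, 1], [0, -0.09, -0.6, -0.05, 0, 0, 1], [0, -0.12, -0.8, -0.07, 0, 0, 1], [0, -0.15, -1.0, -0.08, 0, 0, 1], [0, -0.15, -1.0, -0.08, 0, 0, 1], [0, -0.15, -1.0, -0.08, 0, 0, 1]],
])

```text
t: 12.95
tcp_pos: [403.7, 339.3, 270.4]
tcp_rot: [0.635, -0.313, 0.633, 0.313]
contact_force: [0.1, 0.0, 0.7]
width: 0.006
```

```bash
python3 - <<'E'
from h import *
from plant import ctrl,optics
s=ctrl.read_state();p1,y1=finger(PIV,1.57,68,28,268);print(s["tcp_pos"],s["joint_positions"].round(2),row(s,p1,y1))
E
```

```text
[403.67314319 339.32219535 270.42643064] [-0.53  0.41 -0.31  1.73  0.14  1.02  1.6 ] [ 0.022  0.36  -0.946 -0.001  0.     0.   ]
```

servo_tool([
  [[0, 0.08, -0.2, 0, 0, 0, 1], [0, 0.16, -0.4, 0, 0, 0, 1], [0, 0.24, -0.6, 0, 0, 0, 1], [0, 0.32, -0.8, 0, 0, 0, 1], [0, 0.36, -0.95, 0, 0, 0, 1], [0, 0.36, -0.97, 0, 0, 0, 1], [0, 0.36, -0.97, 0, 0, 0, 1], [0, 0.36, -0.97, 0, 0, 0, 1]],
])

```text
t: 13.75
tcp_pos: [317.6, 284.3, 269.8]
tcp_rot: [0.635, -0.313, 0.634, 0.313]
contact_force: [0.8, 0.1, 0.8]
width: 0.008
```

```bash
python3 - <<'E'
from h import *
from plant import ctrl,optics
s=ctrl.read_state();p1,y1=finger(PIV,1.57,68,28,187);t=s["tcp_pos"];print(t,s["joint_positions"].round(2),row(s,p1,y1),s["contact_force"])
f=optics.grab_frame("wrist");cv2.imwrite("pics/w9.png",f["pixels"])
print(f["T"][:3,3],"tip now",w2px(f,[t[0],t[1],246]),"tip at 182",w2px(f,[t[0],t[1],182]))
E
```

```text
[317.59410637 284.34846531 269.80268921] [-0.52  0.25 -0.33  1.98  0.1   0.93  1.59] [ 0.828  0.01   0.012 -0.001  0.    -0.   ] [0.7563869  0.13946644 0.7779961 ]
[268.94142387 218.40488671 414.33515758] tip now [286.69582188 261.88119143] tip at 182 [286.12233077 226.91879938]
```

View pics/w9.png

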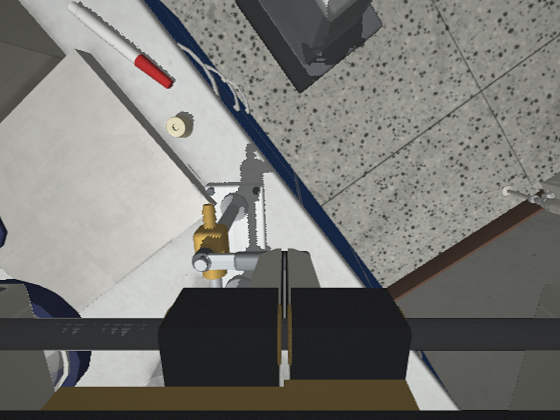

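servo_tool([
  [[0.15, 0, 0, 0, 0, 0, 1], [0.35, 0, 0, 0, 0, 0, 1], [0.55, 0, 0, 0, 0, 0, 1], [0.72, 0, 0, 0, 0, 0, 1], [0.82, 0, 0, 0, 0, 0, 1], [0.82, 0, 0, 0, 0, 0, 1], [0.82, 0, 0, 0, 0, 0, 1]],
])

```text
t: 14.5
tcp_pos: [316.9, 284.0, 187.9]
tcp_rot: [0.634, -0.313, 0.634, 0.313]
contact_force: [-0.2, -0.5, -0.2]
width: 0.005
```

```bash
python3 - <<'E'
from h import *
from plant import ctrl,optics
s=ctrl.read_state();t=s["tcp_pos"];print(t,s["joint_positions"].round(2),s["contact_force"])
for a in np.arange(1.57,.8,-.1):
  p,y=finger(PIV,a,68,15.5,187);print(round(a,2),row(s,p,y))
f=optics.grab_frame("wrist");cv2.imwrite("pics/w10.png",f["pixels"])
E
```

```text
[316.91678641 283.95791073 187.90392624] [-0.55  0.36 -0.31  2.1   0.17  0.7   1.52] [-0.19448858 -0.53760096 -0.16137969]
1.57 [ 0.009  0.008  0.145 -0.001  0.    -0.   ]
1.47 [ 0.009  0.02   0.214  0.015  0.    -0.   ]
1.37 [ 0.009  0.026  0.283  0.03   0.    -0.   ]
1.27 [ 0.009  0.025  0.353  0.046  0.    -0.   ]
1.17 [ 0.009  0.017  0.422  0.062  0.    -0.   ]
1.07 [ 0.009  0.002  0.49   0.078  0.    -0.   ]
0.97 [ 0.009 -0.02   0.557  0.094  0.    -0.   ]
0.87 [ 0.009 -0.048  0.62   0.11   0.    -0.   ]
```

View pics/w10.png

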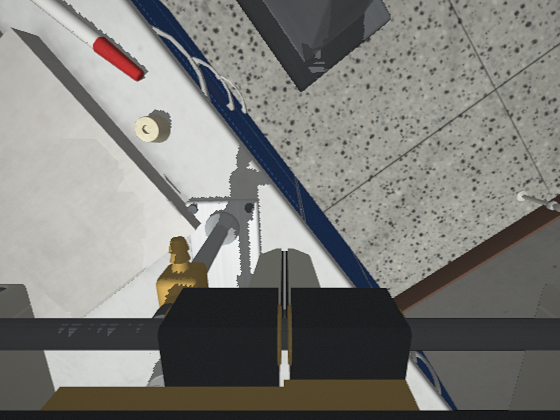

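servo_tool([
  [[0, 0, 0.05, 0, 0, 0, 1], [0, 0, 0.1, 0, 0, 0, 1], [0, 0.01, 0.145, 0, 0, 0, 1], [0, 0.02, 0.2, 0.012, 0, 0, 1], [0, 0.025, 0.25, 0.023, 0, 0, 1], [0, 0.026, 0.3, 0.034, 0, 0, 1], [0, 0.025, 0.353, 0.046, 0, 0, 1], [0, 0.021, 0.39, 0.055, 0, 0, 1]],
])

```text
t: 15.35
tcp_pos: [337.5, 315.5, 187.6]
tcp_rot: [0.678, -0.199, 0.68, 0.198]
contact_force: [-2.2, -1.5, 1.7]
width: 0.005
```

```bash
python3 - <<'E'
from h import *
from plant import ctrl,optics
s=ctrl.read_state();t=s["tcp_pos"];print(t,s["joint_positions"].round(2),s["contact_force"])
for a in np.arange(1.17,.5,-.075):
  p,y=finger(PIV,a,68,15.5,187);print(round(a,2),row(s,p,y))
f=optics.grab_frame("wrist");cv2.imwrite("pics/w11.png",f["pixels"])
E
```

```text
[337.53751686 315.51644499 187.56594733] [-0.65  0.41 -0.21  2.01  0.12  0.74  1.21] [-2.16842924 -1.45585227  1.69171937]
1.17 [ 0.006  0.005  0.047  0.007 -0.     0.   ]
1.1 [ 0.005  0.013  0.099  0.019 -0.     0.   ]
1.02 [ 0.005  0.016  0.151  0.031 -0.     0.   ]
0.94 [ 0.005  0.016  0.204  0.043 -0.     0.   ]
0.87 [ 0.005  0.012  0.256  0.055 -0.     0.   ]
0.8 [ 0.005  0.003  0.307  0.067 -0.     0.   ]
0.72 [ 0.005 -0.009  0.358  0.079 -0.     0.   ]
0.65 [ 0.004 -0.025  0.408  0.091 -0.     0.   ]
0.57 [ 0.004 -0.044  0.457  0.102 -0.     0.   ]
```

View pics/w11.png

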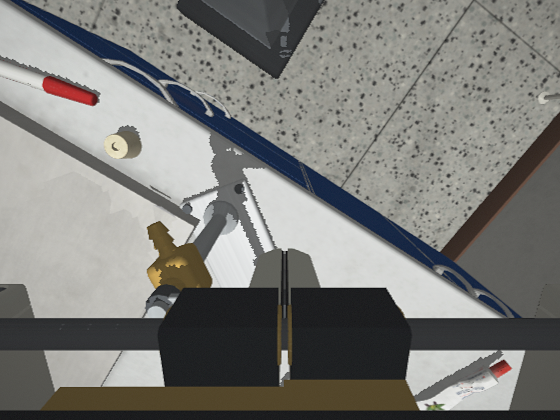

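servo_tool([
  [[0, 0.005, 0.047, 0.007, 0, 0, 1], [0, 0.013, 0.099, 0.019, 0, 0, 1], [0, 0.016, 0.151, 0.031, 0, 0, 1], [0, 0.016, 0.204, 0.043, 0, 0, 1], [0, 0.012, 0.256, 0.055, 0, 0, 1], [0, 0.003, 0.307, 0.067, 0, 0, 1], [0, -0.009, 0.358, 0.079, 0, 0, 1], [0, -0.025, 0.408, 0.091, 0, 0, 1]],
])

```text
t: 16.2
tcp_pos: [372.7, 336.6, 187.5]
tcp_rot: [0.706, 0.0, 0.708, 0.0]
contact_force: [-2.4, 0.3, 0.4]
width: 0.006
```

```bash
python3 - <<'E'
from h import *
from plant import ctrl,optics
s=ctrl.read_state();t=s["tcp_pos"];print(t,s["joint_positions"].round(2),s["contact_force"])
for a in np.arange(.6,-.08,-.075):
  p,y=finger(PIV,a,68,15.5,187);print(round(a,2),row(s,p,y))
f=optics.grab_frame("wrist");cv2.imwrite("pics/w12.png",f["pixels"])
E
```

```text
[372.7491717  336.5980928  187.50640305] [-0.75  0.46 -0.04  1.91  0.02  0.78  0.77] [-2.39390298  0.26981634  0.36699252]
0.6 [ 0.005 -0.005  0.035  0.007 -0.    -0.   ]
0.52 [ 0.005  0.003  0.087  0.019 -0.    -0.   ]
0.45 [ 0.005  0.006  0.139  0.031 -0.     0.   ]
0.38 [ 0.005  0.006  0.192  0.043 -0.     0.   ]
0.3 [ 0.004  0.001  0.244  0.055 -0.     0.   ]
0.23 [ 0.004 -0.007  0.295  0.067 -0.     0.   ]
0.15 [ 0.004 -0.019  0.346  0.079 -0.     0.   ]
0.08 [ 0.004 -0.035  0.396  0.091 -0.     0.   ]
0.0 [ 0.004 -0.054  0.445  0.102 -0.     0.   ]
-0.07 [ 0.004 -0.077  0.492  0.114 -0.     0.   ]
```

View pics/w12.png

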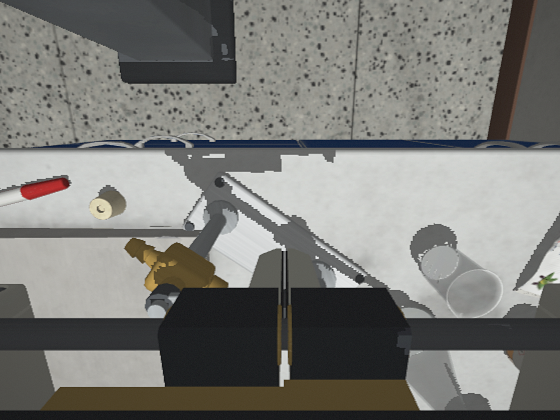

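servo_tool([
  [[0, 0, 0.035, 0.007, 0, 0, 1], [0, 0.003, 0.087, 0.019, 0, 0, 1], [0, 0.006, 0.139, 0.031, 0, 0, 1], [0, 0.006, 0.192, 0.043, 0, 0, 1], [0, 0, 0.244, 0.055, 0, 0, 1], [0, -0.007, 0.295, 0.067, 0, 0, 1], [0, -0.019, 0.346, 0.079, 0, 0, 1], [0, -0.027, 0.37, 0.085, 0, 0, 1]],
])

```text
t: 17.05
tcp_pos: [410.7, 335.0, 187.7]
tcp_rot: [0.682, 0.187, 0.683, -0.185]
contact_force: [-0.9, 2.5, -0.9]
width: 0.006
```

```bash
python3 - <<'E'
from h import *
from plant import ctrl,optics
s=ctrl.read_state();t=s["tcp_pos"];print(t,s["contact_force"])
for a in np.arange(.1,-.08,-.025):
  p,y=finger(PIV,a,68,15.5,187);print(round(a,3),row(s,p,y))
E
```

```text
[410.7234046  334.97096825 187.6614323 ] [-0.89880229  2.53868397 -0.94759294]
0.1 [ 0.007 -0.011  0.006  0.002 -0.    -0.   ]
0.075 [ 0.007 -0.007  0.023  0.006 -0.    -0.   ]
0.05 [ 0.007 -0.004  0.041  0.01  -0.    -0.   ]
0.025 [ 0.007 -0.002  0.058  0.014 -0.    -0.   ]
0.0 [ 0.006  0.     0.075  0.018 -0.    -0.   ]
-0.025 [ 0.006  0.002  0.093  0.022 -0.    -0.   ]
-0.05 [ 0.006  0.003  0.11   0.026 -0.    -0.   ]
-0.075 [ 0.006  0.004  0.127  0.03  -0.    -0.   ]
```

Now slowly to the stop, watching force.

servo_tool([
  [[0, 0, 0.02, 0.005, 0, 0, 1], [0, 0, 0.035, 0.009, 0, 0, 1], [0, 0, 0.05, 0.013, 0, 0, 1], [0, 0, 0.062, 0.016, 0, 0, 1], [0, 0, 0.062, 0.016, 0, 0, 1]],
])

```text
t: 17.55
tcp_pos: [416.1, 331.0, 187.9]
tcp_rot: [0.672, 0.221, 0.672, -0.22]
contact_force: [-2.4, 4.4, -0.2]
width: 0.005
```

servo_tool([
  [[0, 0, 0.01, 0.002, 0, 0, 1], [0, 0, 0.01, 0.002, 0, 0, 1]],
])

```text
t: 17.75
tcp_pos: [416.1, 331.1, 187.9]
tcp_rot: [0.67, 0.225, 0.671, -0.223]
contact_force: [-3.3, 5.9, 0.3]
width: 0.005
```

servo_tool([
  [[0, 0, 0.01, 0, 0, 0, 1], [0, 0, 0.01, 0, 0, 0, 1]],
])

```text
t: 17.95
tcp_pos: [416.2, 331.1, 187.9]
tcp_rot: [0.67, 0.225, 0.672, -0.223]
contact_force: [-4.1, 6.4, 0.8]
width: 0.004
```

The lever no longer moves while the force rises (3 N to 7.6 N), so it's at the stop. Backing off, lifting, and looking.

servo_tool([
  [[0, 0, -0.12, 0, 0, 0, 1], [0, 0, -0.25, 0, 0, 0, 1], [-0.2, 0, -0.25, 0, 0, 0, 1], [-0.5, 0, -0.25, 0, 0, 0, 1], [-0.85, 0, -0.1, 0, 0, 0, 1], [-0.85, 0.1, 0.3, 0, 0, 0, 1], [-0.85, 0.2, 0.6, 0, 0, 0, 1], [-0.85, 0.3, 0.8, 0, 0, 0, 1]],
])

```text
t: 18.75
tcp_pos: [502.2, 301.0, 272.9]
tcp_rot: [0.671, 0.225, 0.669, -0.227]
contact_force: [0.1, 0.7, 1.0]
width: 0.006
```

servo_tool([
  [[0, 0.3, 0, 0, 0, 0, 1], [0, 0.6, 0, 0, 0, 0, 1], [0, 0.9, 0.1, 0, 0, 0, 1], [0, 0.9, 0.2, 0, 0, 0, 1], [0, 0.9, 0.2, 0, 0, 0, 1]],
])

```text
t: 19.25
tcp_pos: [571.4, 361.2, 271.5]
tcp_rot: [0.671, 0.224, 0.67, -0.228]
contact_force: [0.7, -1.1, -0.5]
width: 0.007
```

```bash
python3 - <<'E'
from h import *
from plant import ctrl,optics
s=ctrl.read_state();t=s["tcp_pos"];print(t,s["contact_force"],s["t"])
f=optics.grab_frame("wrist");cv2.imwrite("pics/w13.png",f["pixels"])
u,v=w2px(f,(549.6,492.4,150)).astype(int);u=min(u-60,440);v=max(v-45,0)
a=f["pixels"][v:v+90,u:u+120]; cv2.imwrite("pics/w13z.png",cv2.resize(a,(800,600),interpolation=cv2.INTER_CUBIC))
n=w2px(f,[*f["T"][:2,3],0]);print(u,v,"nadir zoom",(n-[u,v])*6.667,f["T"][2,3])
f=optics.grab_frame("top");a=f["pixels"][140:290,90:290]; cv2.imwrite("pics/t13.png",cv2.resize(a,(800,600),interpolation=cv2.INTER_CUBIC))
E
```

```text
[571.42084791 361.2332318  271.51796137] [ 0.65956763 -1.13082126 -0.45094642] 19.25
337 53 nadir zoom [-341.05189513  447.86119502] 415.9246339080042
```

View pics/w13.png

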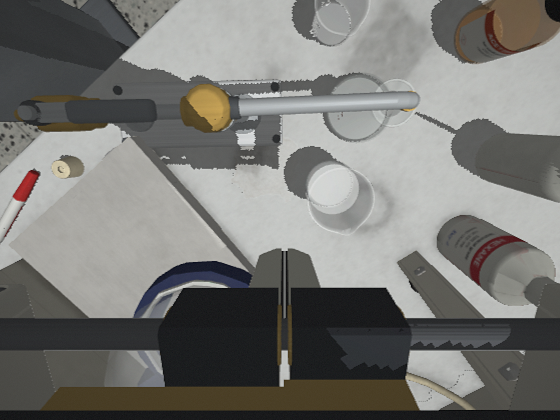

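View pics/w13z.png

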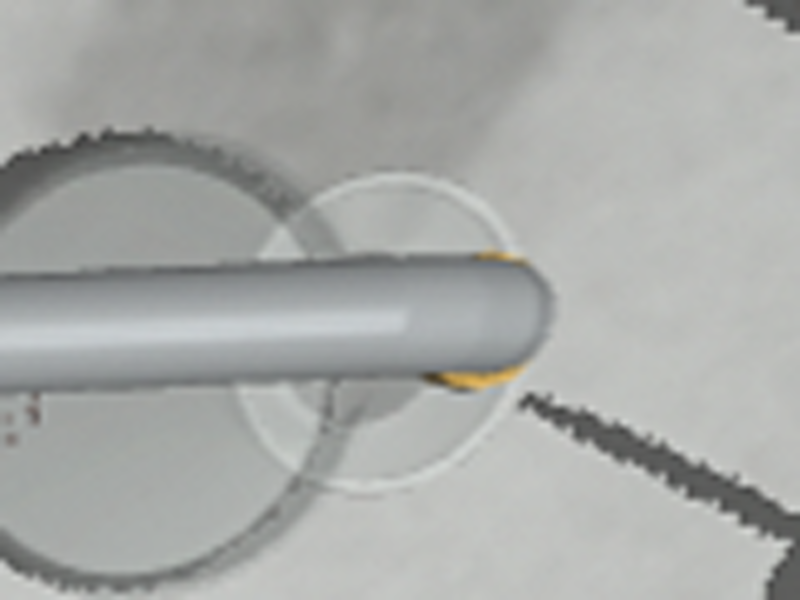

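View pics/t13.png

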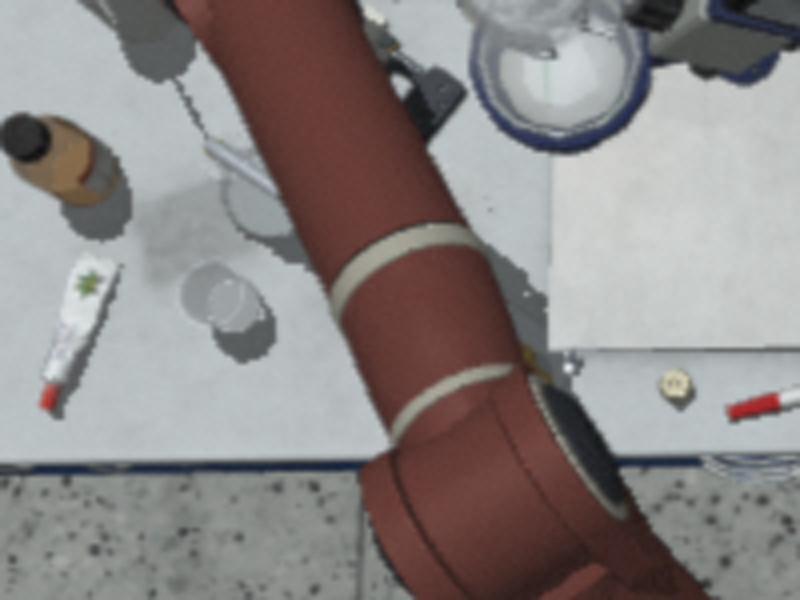

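Final view: the nozzle is over the mouth (0.6 mm off tangentially). The lever, from (35,110) to (155,110), points straight at the hub (207,108). The glassware hasn't moved and the robot is clear, so I'm handing in.

```bash
python3 -c "
from plant import ctrl
print(ctrl.finish_job(), ctrl.read_state()['t'])"
```

```text
the job is handed in; nothing more can be done
the job is handed in; nothing more can be done
```

The purge stand is ready for the flask, and the job was handed in at about 19.5 s of the 51 s allowed. With the fingers shut, I pushed the spout round to the flask, which stands in the middle place. I then pushed the cock lever to its stop.

- **Spout:** I stopped about 6 mm short, measured from above and made up the rest. The last wrist view, after the lever was turned, puts the nozzle about 0.6 mm from the mouth's centre sideways. Along the arm it was about 3 mm beyond centre when I checked before the lever push. Turning the spout cannot change that, because the nozzle's radius is fixed.
- **Lever:** at the end it stopped moving while the force rose from about 3 N to 7.6 N, so it is at its stop. In the last picture it lies in line with the feed pipe, pointing at the column.
- **Everything else:** the force readings between moves never passed about 8 N. In the last pictures the flask and both beakers stand where they were, and so do the marker and bung. The petri dish and tape roll were not in that last close view, but the arm never went near them. The gripper was clear of everything when I handed in.

One check disagreed: positions from the wrist camera and the top camera differed by up to about 5 mm. I judged the nozzle against the mouth within single wrist pictures so this would not matter.

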